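# Take up the play of a rotisserie basket and lock its collar

## Task

On the rotisserie stand, loosen the red set screw of the collar, slide the collar along the spit so that it pushes the wire basket home into the spring cup until the spring pushes back with about 10 N, then screw the set screw tight again so that the collar stays there with the spring still pressed when you let go. Never push the basket harder than 25 N, never drag the collar while its screw is tight, and leave the mug, bottle, jar and bowl alone.

Things in the scene. Friction and masses are not known exactly. Their poses are not given: they have to be found in the camera images.
- stand: grey rotisserie stand fixed to the table: tray 150 x 470 x 14 mm with an upright post 40 mm wide and 143 mm high near each end; the round 10 mm steel spit runs level along the stand's y axis, 125 mm above the table. Origin: middle of the tray's underside on the table. Its +y end carries the spring cup, its -y end has the wooden handle. Turned by up to 0.35 rad.
- screw_knob (a point): middle of the red set screw knob: upright bar 36 mm long (own x), 12 mm thick (own y), 26 mm high, on a vertical stem on the collar; 61 mm above the spit axis, 186 mm above the table. Pinch it from above across its 12 mm. Its yaw is the stand's yaw plus the screw's angle; it travels with the collar, so the loosened collar can be pushed along the spit by the pinched knob
- screw (a joint): set screw angle, rad: 0 to 0.15 at the start (tight); grows when loosened (counter-clockwise from above). Below about 1.0 its point bears on the spit and clamps harder as it is tightened; above 1.0 the collar is free. Loosened above 1.15, tight below 0.3. Ends of travel -0.3 and 2.0. Turning takes under 0.4 N m
- collar: aluminium hub collar on the spit: body of 40 mm diameter and 30 mm length with the set screw on top, and a sleeve towards the basket that ends in a 36 mm flange. Origin on the spit axis under the screw; its y axis is the stand's +y, towards the basket. Moves only along the spit, up to 150 mm; loose, it drags with about 1 N; tight, it holds more than 20 N
- collar_face (a point): middle of the collar's flange face that pushes on the basket, 60 mm along +y from the screw
- basket: empty cylindrical steel wire basket, 74 mm diameter, 100 mm long, on the spit between the collar and the spring cup. Origin at its middle on the spit axis; slides only along the spit and drags with about 1 N. Its top is 24 mm below the middle of the knob
- basket_tail (a point): end of the short tube on the basket's -y end, which the collar's flange meets; 65 mm along -y from the basket's middle
- basket_nose (a point): end of the brass nose (30 mm diameter, 70 mm long) on the basket's +y end, which goes into the spring cup; 120 mm along +y from the basket's middle
- cup_mouth (a point): middle of the open mouth (42 mm inside) of the dark steel spring cup at the stand's +y end. A spring plate (0.8 N per mm, 24 mm of travel) is hidden inside; where the nose first meets it differs from stand to stand, 5 to 46 mm inside the mouth, and can only be felt
- mug: blue mug, 80 mm diameter, 92 mm high, loose; leave it. Origin at its underside
- soap: white bottle with green cap, 56 mm diameter, 170 mm high, loose; leave it. Origin at its underside
- spice: amber jar, 52 mm diameter, 85 mm high, loose; leave it. Origin at its underside
- bowl: white bowl, 124 mm diameter, 55 mm high, loose; leave it. Origin at its underside

How it is judged (in metres and radians):
On the way, in this order (a step that is already met when the one before it is completed fails the run):
1. the set screw is loosened (above 1.15 rad) (value of joint screw above 1.15 rad), for 0.2 s.
2. with the screw still loose (above 1.0 rad), the collar presses the basket on the spring with 6 to 16 N (value of joint screw above 1 rad and contact force between collar and basket between 6 and 16 N), for 0.2 s.
At the end, for the whole second after the job is handed in: the set screw is tight again (below 0.3 rad), the collar stands still and, let go, holds the basket against the pressed spring with 6 to 16 N (value of joint screw below 0.3 rad and contact force between collar and basket between 6 and 16 N and linear speed of collar below 0.005 m/s); the robot touches nothing.
It fails at once if the collar pushes on the basket with more than 25 N (contact force between collar and basket above 25 N).
It fails at once if the collar is dragged more than 4 mm from its first place while its screw is still tight (below 0.5 rad) and it does not yet press on the basket (below 2 N) (value of joint screw below 0.5 rad and distance of collar from where it was at the start of the episode above 0.004 m and contact force between collar and basket below 2 N).
It fails at once if the mug, bottle, jar or bowl is moved by more than 30 mm (distance of any of mug, soap, spice, bowl from where it was at the start of the episode above 0.03 m).
It also fails if it takes over 62 s, if anything falls off the work surface, if the arm or the gripper's body presses on something with over 40 N, if the wrist force passes 120 N, or if a joint passes its speed limit or range.

## Robot

A 6-joint arm with a two-finger parallel gripper is mounted at the origin on the work surface. World frame = base frame: x ahead of the robot, y to its left, z up, the work surface at z = 0. Lengths are in mm, angles in rad, forces in N, time in s.
With the tool pointing down it reaches from about 275 to 750 mm from the base axis. Payload 10.2 kg.
Tool frame: the origin (TCP) lies midway between the tips of the shut fingers; the grasp point (between the pads) lies 19 mm behind it (manip.grip_depth is the distance from the TCP to the grasp point, in mm); z points along the fingers, y is the line along which they close (so a half turn about z gives the same grasp; the last joint's range is limited). The gripper opens to 88 mm and grips with 3 to 60 N. Pads are 18 mm wide; open, the fingers measure 123 mm over their backs; the gripper's body (75 mm by 187 mm) begins 45 mm behind the grasp point.
Start: joints at [-1.531, 0.313, 1.498, -0, 1.331, -0.223], TCP at [136.374, -506.985, 238.72] pointing down, gripper open.
Joint ranges: [-2.94, 2.94], [-0.97, 2.17], [0.19, 2.56], [-1.23, 4.37], [0.02, 3.11], [-2.88, 2.88]. Speed limits (rad/s): [2.39, 2.39, 3.01, 3.14, 3.14, 3.14].

## Interface

Orientations are given as [roll, pitch, yaw] about the fixed x, y, z axes, in that order (R = Rz(yaw) Ry(pitch) Rx(roll)).
In Python, from workcell import manip gives the robot as it stands.
- The arm moves only by the tool apply_moves, never from a script. Its argument "moves" is a list of rows, each a list of 7 numbers: the turn, a rotation vector about the tool's x, y, z in degrees, then the shift along the tool's x, y, z in mm, then the closure, from 0 (fully open) to 1 (shut). A call has 1 to 5 rows; each row shifts and turns the commanded pose from where the row before left it, along the tool's axes as they then stand; what a row does not reach is not made up. A row lasts 1/10 s, in which the tool goes at most 50 mm and 8.59 degrees, less where a joint would pass 70% of its speed; a pose out of reach is approached as far as the arm can. A call is refused whole if a number of a shift passes 50 or a number of a turn 8.59, either way. A call with a gripper value outside its range is refused whole. The fingers move at their own pace and stop on an object; the grip force is fixed at half the most. Time passes only in rows, so rows that do not move let the fingers close. It gives the time, the measured TCP pose, the force, the opening and the grip force at its end, in the units of the state.
- manip.state(): the state, without advancing time (a new reading comes with each control period).
- manip.get_image(name): name is "scene" or "top"; returns the picture (480x640x3 uint8, red, green, blue); there is no depth.
- manip.get_calibration(name): a dict with "fx", "fy", "cx", "cy" (pixels), "k1" (the pictures are not rectified: a ray, as slopes to the right and down, at radius r is drawn at 1 + k1 r^2 times it, then the intrinsics apply), "origin" and "rotation" of the camera in the world. Camera axes: x right, y up, looking along -z (the intrinsics and any distortion apply to the point x, -y, -z); pixel columns grow to the right and rows downward; lengths in mm; the calibration is good to about 2 mm. A picture is of the moment at which its call begins. get_calibration takes no time and is no camera call.
- manip.job_done(): hands the job in; it is judged then, once.
The state is a dict: "time_s": time; "joints": joint angles; "qvel": joint speeds; "joint_torque": joint torques, N m; "tcp_pos": TCP position; "eef_rot": TCP orientation; "wrist_force": force on the tool from outside, world axes, zero at the start; "ft_torque": the same for the moment, N m; "opening": finger opening in mm; "grip_force": force on a finger pad.
Only numpy, scipy, OpenCV 4.12 (cv2) and the standard library are available. Lean on these libraries where they do the work, as an engineer would, in place of code of your own. Each camera call takes 0.05 s, during which the arm holds its last target. There are 200 camera calls.

## Working session

There is one attempt and no reset: what is moved stays moved. The work goes in short steps, Python scripts to look and compute and a tool call to move; the robot and the scene stay as the last step left them, time stands still between calls to the robot, and variables do not carry over. Pictures are saved under pics/ and viewed, at most 10 in all, crops included, and the job is handed in when it is done.

Besides the shell and the picture viewer there is one more tool, called by a JSON object that holds its "method" and its "body", one argument or row to a line. apply_moves: Moves the arm, as the interface text tells. Its arguments: {"type":"object","properties":{"moves":{"type":"array"}},"required":["moves"]}

```bash
mkdir -p pics; ls
python3 - <<'E'
from workcell import manip
import cv2,pprint
for n in("scene","top"):
    im=manip.get_image(n); cv2.imwrite(f"pics/{n}0.png",im[:,:,::-1]); pprint.pprint(manip.get_calibration(n))
print(manip.state())
E
```

```text
pics
{'cx': 309.03677957840523,
 'cy': 237.84542219871113,
 'fx': 465.15292626646055,
 'fy': 465.15292626646055,
 'k1': -0.09538107776758153,
 'origin': array([1183.64651707,  327.10029863,  856.6040429 ]),
 'rotation': array([0.80774087, 0.01495198, 2.17710851])}
{'cx': 312.07063407622957,
 'cy': 235.95343550732917,
 'fx': 454.28395435824183,
 'fy': 454.28395435824183,
 'k1': -0.05932595322808799,
 'origin': array([ 439.62749977, -131.99363537, 1029.18205865]),
 'rotation': array([ 0.16672755, -0.0070589 , -1.55140935])}
{'time_s': 0.1, 'joints': array([-1.53140497e+00,  3.13416175e-01,  1.49830912e+00,  1.70857321e-05,
        1.33098921e+00, -2.23398118e-01]), 'qvel': array([ 0.00106926, -0.00271507, -0.00153391, -0.00150679,  0.00087615,
        0.0029565 ]), 'joint_torque': array([ 3.96111325e-03, -4.02814186e+01, -2.52646673e+01,  6.96033100e-02,
        3.42611514e-02, -6.04199545e-05]), 'tcp_pos': array([ 136.36730791, -506.77539978,  238.2265426 ]), 'eef_rot': array([-3.14050236e+00, -2.64718808e-04,  2.62785264e-01]), 'wrist_force': array([ 0.61375198, -0.16293213,  0.4550839 ]), 'ft_torque': array([0.05965667, 0.04690251, 0.01667438]), 'grip_force': 0.0, 'opening': 88.30620701106956}
```

View pics/scene0.png

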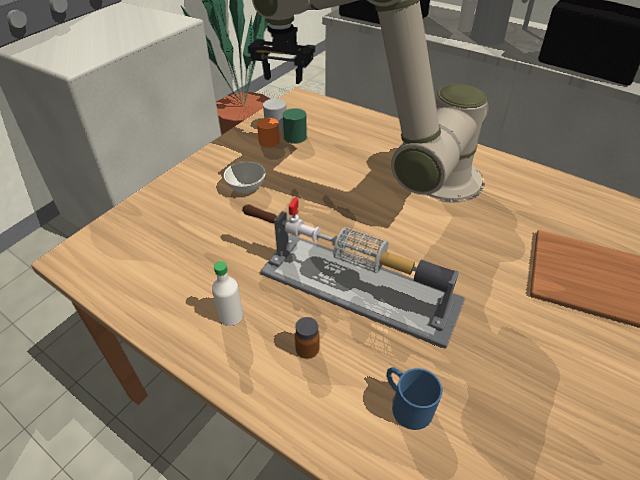

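View pics/top0.png

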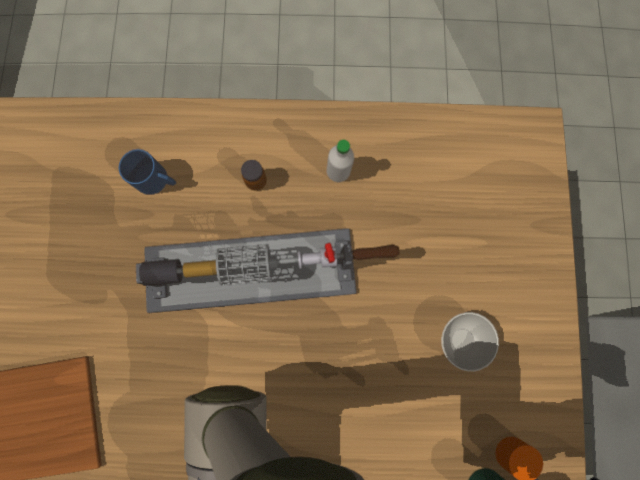

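The top view shows the red knob near (330,253), the basket around (243,265), the brass nose near (200,269) and the cup near (160,272). The handle tip is at (397,251). In the scene view the knob is near (294,206).

```bash
cat > h.py <<'E'
from workcell import manip
import numpy as np, cv2
from scipy.spatial.transform import Rotation as R
def ray(n,uv):
    c=manip.get_calibration(n)
    K=np.array([[c['fx'],0,c['cx']],[0,c['fy'],c['cy']],[0,0,1]])
    p=cv2.undistortPoints(np.array([[uv]],float),K,np.array([c['k1'],0,0,0,0]))[0,0]
    d=R.from_euler('xyz',c['rotation']).apply([p[0],-p[1],-1])
    return np.array(c['origin'],float),d
def onz(n,uv,z):
    o,d=ray(n,uv); return o+d*(z-o[2])/d[2]
def tri(u1,u2):
    (o1,d1),(o2,d2)=ray('scene',u1),ray('top',u2)
    A=np.c_[d1,-d2]; t=np.linalg.lstsq(A,o2-o1,rcond=None)[0]
    a,b=o1+t[0]*d1,o2+t[1]*d2
    return (a+b)/2,np.linalg.norm(a-b)
def mask(im,lo,hi,box=None):
    h=cv2.cvtColor(im,cv2.COLOR_RGB2HSV); m=cv2.inRange(h,np.array(lo),np.array(hi))
    if box: z=np.zeros_like(m); x0,y0,x1,y1=box; z[y0:y1,x0:x1]=m[y0:y1,x0:x1]; m=z
    return m
def red(n,box):
    im=manip.get_image(n); m=mask(im,(0,160,60),(6,255,255),box)|mask(im,(174,160,60),(180,255,255),box)
    return m
E
python3 - <<'E'
from h import *
c={}
for n,b in(("scene",(270,185,315,235)),("top",(315,235,345,270))):
    m=red(n,b); y,x=np.nonzero(m); c[n]=(x.mean(),y.mean()); 
    r=cv2.minAreaRect(np.c_[x,y].astype(np.float32)); print(n,c[n],len(x),r)
    print(x.min(),x.max(),y.min(),y.max())
print("tri",tri(c["scene"],c["top"]), onz("top",c["top"],186),onz("scene",c["scene"],186))
im=manip.get_image("top")
# brass
m=mask(im,(12,120,60),(28,255,255),(182,258,220,280)); y,x=np.nonzero(m); print("brass",x.min(),x.max(),y.min(),y.max(),x.mean(),y.mean())
P=onz("top",(x.mean(),y.mean()),133)
K=onz("top",c["top"],186)
print(P,K,"yaw",np.arctan2(-(P-K)[0],(P-K)[1]))
a=cv2.resize(im[215:325,125:425,::-1],None,fx=2.6,fy=2.6,interpolation=cv2.INTER_CUBIC); 
s=manip.get_image("scene")[190:350,235:475,::-1]; s=cv2.resize(s,None,fx=2,fy=2,interpolation=cv2.INTER_CUBIC)
o=np.zeros((a.shape[0]+s.shape[0],max(a.shape[1],s.shape[1]),3),np.uint8); o[:a.shape[0],:a.shape[1]]=a;o[a.shape[0]:,:s.shape[1]]=s
print(o.shape);cv2.imwrite("pics/crop.png",o[:600])
E
```

```text
scene (np.float64(293.34615384615387), np.float64(206.42307692307693)) 130 ((293.0, 205.5), (17.0, 8.0), 90.0)
289 297 197 214
top (np.float64(329.08264462809916), np.float64(252.35537190082644)) 121 ((329.0, 252.0), (18.0, 8.0), 90.0)
325 333 243 261
tri (array([ 550.68919186, -167.23952388,  187.93296078]), np.float64(0.7392439037495453)) [ 551.14936924 -167.63166747  186.        ] [ 548.69701324 -168.3296642   186.        ]
brass 183 215 261 276 198.9752808988764 268.60898876404497
[520.34695296  87.33208752 133.        ] [ 551.14936924 -167.63166747  186.        ] yaw 0.12022829818345071
(606, 780, 3)
```

View pics/crop.png

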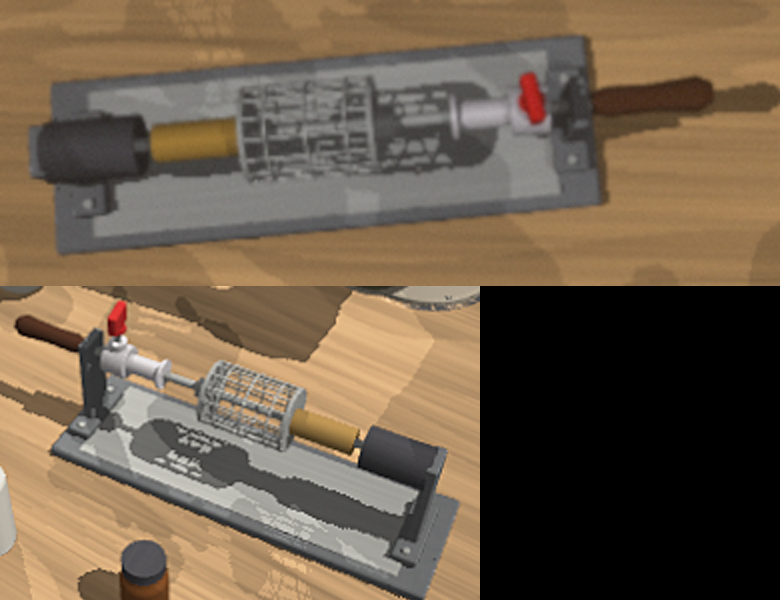

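The spit yaw is about 0.11 and the knob yaw about 0.2. The knob sits at about (550,-167.5,186). I'll move to a point above it.

{"method": "apply_moves", "body": {
  "moves": [
    [0,0,0,30,-13.5,0,0],
    [0,0,0,35,-16,0,0],
    [0,0,0,35,-16,0,0],
    [0,0,0,35,-16,0,0],
    [0,0,0,35,-16,0,0]
  ]
}}

```text
time_s: 0.8
tcp_pos: [281.4, -386.8, 238.8]
eef_rot: [3.141, -0.0, 0.263]
wrist_force: [-0.1, 0.6, -0.9]
opening: 87.9
grip_force: 0.0
```

{"method": "apply_moves", "body": {
  "moves": [
    [0,0,0,35,-16,0,0],
    [0,0,0,35,-16,0,0],
    [0,0,0,35,-16,0,0],
    [0,0,0,35,-16,0,0],
    [0,0,0,35,-16,0,0]
  ]
}}

```text
time_s: 1.3
tcp_pos: [429.7, -264.0, 238.8]
eef_rot: [3.141, -0.0, 0.263]
wrist_force: [0.8, -0.4, 0.2]
opening: 87.9
grip_force: 0.0
```

{"method": "apply_moves", "body": {
  "moves": [
    [0,0,0,35,-16,0,0],
    [0,0,0,35,-16,0,0],
    [0,0,0,35,-16,0,0],
    [0,0,0,20,-9,0,0],
    [0,0,3.6,0,0,0,0.4]
  ]
}}

```text
time_s: 1.8
tcp_pos: [536.0, -175.8, 238.3]
eef_rot: [-3.141, -0.0, 0.202]
wrist_force: [-0.3, 0.0, -0.9]
opening: 82.3
grip_force: 0.0
```

{"method": "apply_moves", "body": {
  "moves": [
    [0,0,0,15.6,-5.2,0,0.4],
    [0,0,0,0,0,20,0.4],
    [0,0,0,0,0,20,0.5],
    [0,0,0,0,0,20,0.6],
    [0,0,0,0,0,10,0.68]
  ]
}}

```text
time_s: 2.3
tcp_pos: [548.2, -169.2, 167.0]
eef_rot: [-3.14, 0.002, 0.2]
wrist_force: [-0.9, 0.1, -0.2]
opening: 42.8
grip_force: 0.0
```

{"method": "apply_moves", "body": {
  "moves": [
    [0,0,0,0,0,0,0.68],
    [0,0,0,0,0,0,0.68],
    [0,0,0,0,0,0,0.68]
  ]
}}

```text
time_s: 2.6
tcp_pos: [549.2, -169.8, 169.8]
eef_rot: [3.14, -0.001, 0.2]
wrist_force: [-0.4, -0.2, -0.1]
opening: 28.0
grip_force: 0.0
```

Run:
```python
from h import *
a=manip.get_image("top")[190:320,230:400,::-1]; s=manip.get_image("scene")[130:270,220:390,::-1]
a=cv2.resize(a,(400,306),interpolation=3);s=cv2.resize(s,(400,329),interpolation=3)
o=np.zeros((329,800,3),np.uint8);o[:306,:400]=a;o[:,400:]=s
cv2.imwrite("pics/g1.png",o)
```

```text
(no output)
```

View pics/g1.png

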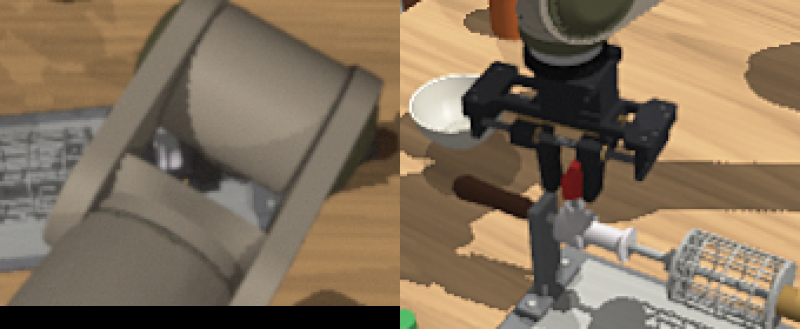

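The knob stands between the fingers, roughly centred. I'll shift 2 mm towards +y and close in steps, watching the side force.

{"method": "apply_moves", "body": {
  "moves": [
    [0,0,0,1,-2,2,0.74],
    [0,0,0,0,0,0,0.76],
    [0,0,0,0,0,0,0.78],
    [0,0,0,0,0,0,0.79]
  ]
}}

```text
time_s: 3.1
tcp_pos: [549.4, -167.4, 166.8]
eef_rot: [3.142, -0.0, 0.2]
wrist_force: [0.1, -0.4, -0.9]
opening: 18.6
grip_force: 0.0
```

{"method": "apply_moves", "body": {
  "moves": [
    [0,0,0,0,0,0,0.81],
    [0,0,0,0,0,0,0.81],
    [0,0,0,0,0,0,0.82]
  ]
}}

```text
time_s: 3.4
tcp_pos: [549.3, -167.4, 166.7]
eef_rot: [-3.142, 0.0, 0.2]
wrist_force: [0.4, -0.1, 0.3]
opening: 15.8
grip_force: 0.0
```

{"method": "apply_moves", "body": {
  "moves": [
    [0,0,0,0,0,0,0.84],
    [0,0,0,0,0,0,0.86]
  ]
}}

```text
time_s: 3.6
tcp_pos: [549.5, -168.0, 166.8]
eef_rot: [3.14, -0.0, 0.2]
wrist_force: [0.8, -2.9, -1.3]
opening: 12.4
grip_force: 9.2
```

{"method": "apply_moves", "body": {
  "moves": [
    [0,0,0,0,0,0,0.88],
    [0,0,0,0,0,0,1],
    [0,0,0,0,0,0,1],
    [0,0,0,0,0,0,1]
  ]
}}

```text
time_s: 4.0
tcp_pos: [549.5, -167.9, 166.8]
eef_rot: [3.14, -0.0, 0.2]
wrist_force: [1.2, -5.8, -1.4]
opening: 12.1
grip_force: 29.7
```

Run:
```python
from h import *
print(manip.state())
```

```text
{'time_s': 4.0, 'joints': array([-5.00090907e-01,  4.82509202e-01,  1.44521797e+00, -7.86077447e-04,
        1.21294250e+00,  8.70846157e-01]), 'qvel': array([-0.0012484 , -0.00110283, -0.00012973, -0.0004905 ,  0.00306969,
        0.00031661]), 'joint_torque': array([  2.41252653, -47.30599165, -23.10509562,   1.03736691,
         0.78399237,   0.29607011]), 'tcp_pos': array([ 549.47038591, -167.92014871,  166.78992925]), 'eef_rot': array([ 3.14043480e+00, -2.31422044e-04,  2.00134392e-01]), 'wrist_force': array([ 1.23930219, -5.75977119, -1.42249193]), 'ft_torque': array([-0.77593292, -0.20173293,  0.25888053]), 'grip_force': 29.706314029317582, 'opening': 12.07525009543187}
```

{"method": "apply_moves", "body": {
  "moves": [
    [0,0,0,0,0.6,0,1],
    [0,0,-8,0,0,0,1],
    [0,0,-8,0,0,0,1],
    [0,0,-8,0,0,0,1],
    [0,0,-8,0,0,0,1]
  ]
}}

```text
time_s: 4.5
tcp_pos: [549.5, -168.2, 166.6]
eef_rot: [-3.142, 0.0, 0.763]
wrist_force: [0.9, -3.4, -2.1]
opening: 12.0
grip_force: 30.0
```

{"method": "apply_moves", "body": {
  "moves": [
    [0,0,-8,0,0,0,1],
    [0,0,-8,0,0,0,1],
    [0,0,0,0,0,0,1]
  ]
}}

```text
time_s: 4.8
tcp_pos: [549.5, -167.8, 166.5]
eef_rot: [-3.141, -0.001, 1.039]
wrist_force: [1.3, -1.6, -2.1]
opening: 11.7
grip_force: 30.0
```

Run:
```python
from h import *
s=manip.state();print(s['wrist_force'],s['ft_torque'],s['tcp_pos'],s['joints'])
```

```text
[ 1.33484634 -1.55937957 -2.10767098] [-0.27360224 -0.24707106  0.03900249] [ 549.45304683 -167.7779423   166.5073732 ] [-5.00443739e-01  4.83265684e-01  1.44481903e+00  5.70360688e-04
  1.21402016e+00  3.15818179e-02]
```

{"method": "apply_moves", "body": {
  "moves": [
    [0,0,-8,0,0,0,1],
    [0,0,-8,0,0,0,1],
    [0,0,-8,0,0,0,1],
    [0,0,-5,0,0,0,1],
    [0,0,0,0,0,0,1]
  ]
}}

```text
time_s: 5.3
tcp_pos: [549.6, -167.5, 166.5]
eef_rot: [3.142, -0.001, 1.541]
wrist_force: [2.6, -0.3, -2.0]
opening: 11.8
grip_force: 30.0
```

{"method": "apply_moves", "body": {
  "moves": [
    [0,0,0,0,0,0,1],
    [0,0,0,0,0,0,1],
    [0,0,0,0,0,0,1]
  ]
}}

```text
time_s: 5.6
tcp_pos: [549.5, -167.7, 166.5]
eef_rot: [3.142, -0.001, 1.542]
wrist_force: [4.3, 2.0, -4.9]
opening: 11.8
grip_force: 30.0
```

Run:
```python
from h import *
s=manip.state();print(s['wrist_force'],s['ft_torque'],s['tcp_pos'],s['joints'])
a=manip.get_image("scene")[150:330,220:480,::-1];cv2.imwrite("pics/g2.png",cv2.resize(a,None,fx=3,fy=3,interpolation=3))
```

```text
[ 4.27673771  2.02986756 -4.92189947] [ 0.15242373 -0.72074513 -0.02014032] [ 549.54373212 -167.68390806  166.54504418] [-5.00236270e-01  4.83216794e-01  1.44479066e+00  6.10391608e-04
  1.21383903e+00 -4.71772465e-01]
```

View pics/g2.png

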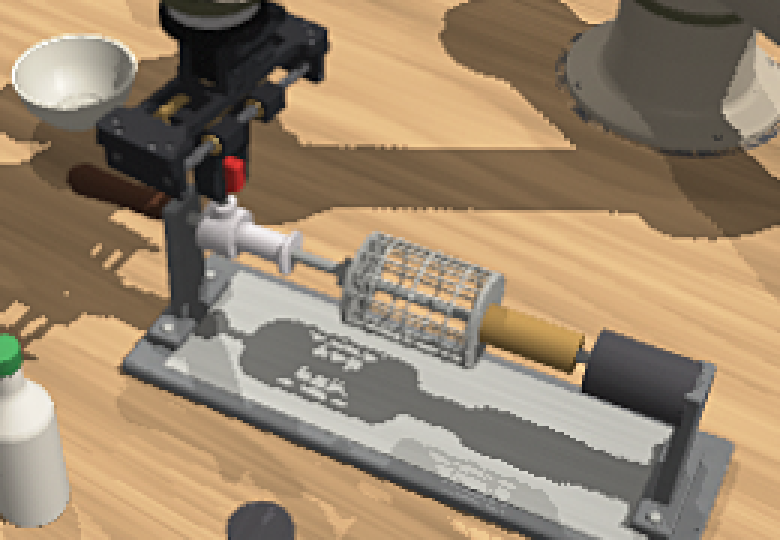

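The screw has turned about 1.34 rad and the knob is now across the tool's x. The collar still stands at the post, with the flange about 40 mm short of the basket tail. Next I push along the spit.

{"method": "apply_moves", "body": {
  "moves": [
    [0,0,0,2,-0.3,0,1],
    [0,0,0,3,-0.4,0,1],
    [0,0,0,3,-0.4,0,1],
    [0,0,0,3,-0.4,0,1],
    [0,0,0,3,-0.4,0,1]
  ]
}}

```text
time_s: 6.15
tcp_pos: [547.9, -153.7, 166.6]
eef_rot: [-3.141, -0.0, 1.544]
wrist_force: [5.1, -0.4, -6.3]
opening: 11.4
grip_force: 30.0
```

{"method": "apply_moves", "body": {
  "moves": [
    [0,0,0,3,-0.4,0,1],
    [0,0,0,3,-0.4,0,1],
    [0,0,0,3,-0.4,0,1],
    [0,0,0,3,-0.4,0,1],
    [0,0,0,0,0,0,1]
  ]
}}

```text
time_s: 6.65
tcp_pos: [546.5, -141.3, 166.6]
eef_rot: [-3.141, -0.001, 1.544]
wrist_force: [4.5, 1.3, -7.9]
opening: 11.3
grip_force: 30.0
```

Run:
```python
from h import *
s=manip.state();print(s['wrist_force'],s['ft_torque'],s['tcp_pos'],s['eef_rot'])
```

```text
[ 4.4885285   1.28346142 -7.93380595] [ 0.12018193 -0.7180576  -0.08914352] [ 546.52178887 -141.27015868  166.59983836] [-3.14106660e+00 -6.93204072e-04  1.54419924e+00]
```

{"method": "apply_moves", "body": {
  "moves": [
    [0,0,0,3,0,0.3,1],
    [0,0,0,3,-0.4,0.3,1],
    [0,0,0,3,-0.4,0,1],
    [0,0,0,2,-0.3,0,1],
    [0,0,0,2,-0.3,0,1]
  ]
}}

```text
time_s: 7.15
tcp_pos: [545.4, -128.8, 166.5]
eef_rot: [-3.141, 0.0, 1.544]
wrist_force: [-4.0, -1.3, 1.3]
opening: 11.8
grip_force: 30.0
```

{"method": "apply_moves", "body": {
  "moves": [
    [0,0,0,2,-0.3,0,1],
    [0,0,0,2,-0.3,0,1],
    [0,0,0,2,-0.3,0,1],
    [0,0,0,0,0,0,1]
  ]
}}

```text
time_s: 7.55
tcp_pos: [544.7, -122.6, 166.4]
eef_rot: [-3.141, 0.0, 1.544]
wrist_force: [-5.7, 0.2, 2.4]
opening: 11.5
grip_force: 30.0
```

{"method": "apply_moves", "body": {
  "moves": [
    [0,0,0,2,-0.5,0,1],
    [0,0,0,2,-0.4,0,1],
    [0,0,0,2,-0.3,0,1],
    [0,0,0,0,0,0,1]
  ]
}}

```text
time_s: 7.95
tcp_pos: [543.9, -116.5, 166.4]
eef_rot: [3.141, -0.0, 1.544]
wrist_force: [-3.4, -0.3, 4.2]
opening: 11.8
grip_force: 30.0
```

{"method": "apply_moves", "body": {
  "moves": [
    [0,0,0,2,-0.3,0,1],
    [0,0,0,2,-0.3,0,1],
    [0,0,0,2,-0.3,0,1],
    [0,0,0,0,0,0,1]
  ]
}}

```text
time_s: 8.35
tcp_pos: [543.2, -110.4, 166.4]
eef_rot: [3.141, -0.0, 1.544]
wrist_force: [-3.2, 0.2, 5.8]
opening: 11.6
grip_force: 30.0
```

Run:
```python
from h import *
s=manip.state();print(s['wrist_force'],s['ft_torque'],s['tcp_pos'],s['eef_rot'])
a=manip.get_image("scene")[150:330,220:480,::-1];cv2.imwrite("pics/g3.png",cv2.resize(a,None,fx=3,fy=3,interpolation=3))
```

```text
[-3.16843732  0.23332391  5.84859344] [-0.11401743  0.54912007 -0.0850028 ] [ 543.23778631 -110.44099668  166.39469183] [ 3.14103870e+00 -1.55650649e-04  1.54409312e+00]
```

View pics/g3.png

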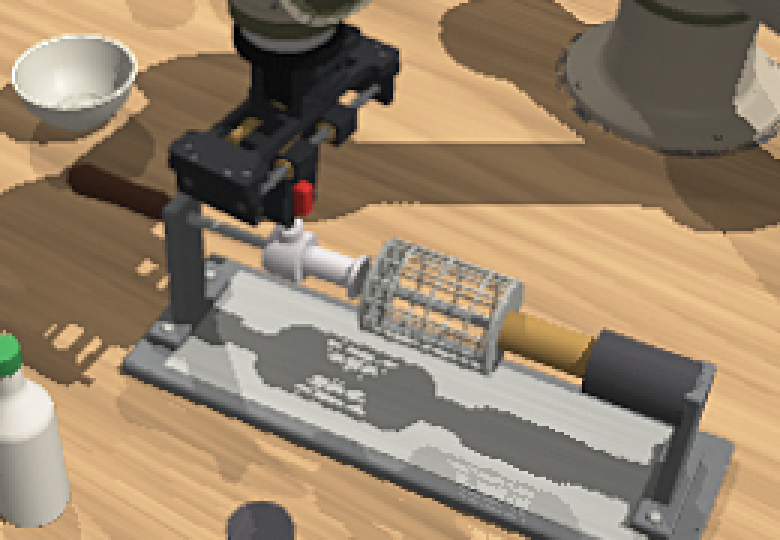

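The collar now touches the basket and has moved it; the nose is just entering the cup mouth. I'll keep going and feel for the spring.

{"method": "apply_moves", "body": {
  "moves": [
    [0,0,0,1.5,-0.3,-0.2,1],
    [0,0,0,1.5,-0.3,-0.1,1],
    [0,0,0,1.5,-0.2,0,1],
    [0,0,0,1.5,-0.2,0,1]
  ]
}}

```text
time_s: 8.8
tcp_pos: [542.5, -104.6, 166.4]
eef_rot: [3.141, 0.0, 1.544]
wrist_force: [-0.4, -2.9, 3.0]
opening: 11.8
grip_force: 30.0
```

{"method": "apply_moves", "body": {
  "moves": [
    [0,0,0,1.5,-0.2,0,1],
    [0,0,0,1.5,-0.2,0,1],
    [0,0,0,0,0,0,1]
  ]
}}

```text
time_s: 9.1
tcp_pos: [542.1, -101.6, 166.4]
eef_rot: [3.141, -0.0, 1.544]
wrist_force: [1.0, -1.0, 2.0]
opening: 11.8
grip_force: 30.0
```

{"method": "apply_moves", "body": {
  "moves": [
    [0,0,0,1.5,-0.2,0,1],
    [0,0,0,1.5,-0.2,0,1],
    [0,0,0,0,0,0,1]
  ]
}}

```text
time_s: 9.4
tcp_pos: [541.8, -98.8, 166.5]
eef_rot: [3.141, 0.0, 1.544]
wrist_force: [2.6, -4.5, 1.5]
opening: 11.7
grip_force: 30.0
```

{"method": "apply_moves", "body": {
  "moves": [
    [0,0,0,0,0.2,0,1],
    [0,0,0,0,0,0,1]
  ]
}}

```text
time_s: 9.6
tcp_pos: [541.8, -98.9, 166.5]
eef_rot: [-3.142, 0.0, 1.544]
wrist_force: [0.4, -4.0, 2.2]
opening: 11.7
grip_force: 30.0
```

{"method": "apply_moves", "body": {
  "moves": [
    [0,0,0,1.5,-0.2,0,1],
    [0,0,0,1.5,-0.2,0,1],
    [0,0,0,0,0,0,1]
  ]
}}

```text
time_s: 9.9
tcp_pos: [541.5, -96.1, 166.5]
eef_rot: [3.142, 0.001, 1.544]
wrist_force: [0.4, -6.3, 1.5]
opening: 12.0
grip_force: 30.0
```

{"method": "apply_moves", "body": {
  "moves": [
    [0,0,0,0,0,0,1],
    [0,0,0,0,0,0,1]
  ]
}}

```text
time_s: 10.1
tcp_pos: [541.5, -96.1, 166.4]
eef_rot: [-3.142, 0.001, 1.544]
wrist_force: [0.8, -6.2, 0.6]
opening: 11.4
grip_force: 30.0
```

Slope is about 0.8 N/mm, so this is the spring. About 7 mm more to go.

{"method": "apply_moves", "body": {
  "moves": [
    [0,0,0,1.5,-0.2,0,1],
    [0,0,0,1.5,-0.2,0,1],
    [0,0,0,1,-0.1,0,1],
    [0,0,0,0,0,0,1]
  ]
}}

```text
time_s: 10.5
tcp_pos: [541.1, -92.7, 166.5]
eef_rot: [3.141, 0.002, 1.544]
wrist_force: [-0.5, -9.5, 1.6]
opening: 11.9
grip_force: 30.0
```

{"method": "apply_moves", "body": {
  "moves": [
    [0,0,0,1.5,-0.2,0,1],
    [0,0,0,1,-0.1,0,1],
    [0,0,0,0,0,0,1],
    [0,0,0,0,0,0,1],
    [0,0,0,0,0,0,1]
  ]
}}

```text
time_s: 11.0
tcp_pos: [540.9, -90.5, 166.5]
eef_rot: [3.141, 0.002, 1.543]
wrist_force: [0.5, -10.5, 1.2]
opening: 11.5
grip_force: 30.0
```

Run:
```python
from h import *
s=manip.state();print(s['wrist_force'],s['ft_torque'],s['tcp_pos'],s['eef_rot'],s['joints'])
```

```text
[  0.50831668 -10.46145893   1.17006586] [-1.7413973  -0.11588737 -0.07131651] [540.87893279 -90.51134446 166.47577794] [3.14144266e+00 2.34455258e-03 1.54342954e+00] [-0.37850494  0.42864919  1.52916334 -0.0023225   1.18283378 -0.35026073]
```

{"method": "apply_moves", "body": {
  "moves": [
    [0,0,0,1,-0.1,0,1],
    [0,0,0,0,0,0,1],
    [0,0,8,0,0,0,1],
    [0,0,8,0,0,0,1],
    [0,0,8,0,0,0,1]
  ]
}}

```text
time_s: 11.5
tcp_pos: [540.7, -89.7, 166.5]
eef_rot: [3.141, 0.003, 1.119]
wrist_force: [-0.1, -11.0, 0.6]
opening: 11.5
grip_force: 30.0
```

{"method": "apply_moves", "body": {
  "moves": [
    [0,0,8,0,0,0,1],
    [0,0,8,0,0,0,1],
    [0,0,8,0,0,0,1],
    [0,0,0,0,0,0,1]
  ]
}}

```text
time_s: 11.9
tcp_pos: [540.6, -89.6, 166.5]
eef_rot: [3.14, 0.002, 0.702]
wrist_force: [-0.6, -11.5, 2.4]
opening: 11.5
grip_force: 30.0
```

Run:
```python
from h import *
s=manip.state();print(s['wrist_force'],s['ft_torque'],s['tcp_pos'],s['eef_rot'],s['joints'])
```

```text
[ -0.59988943 -11.4881997    2.44678215] [-1.70550877  0.1386334   0.05185377] [540.61963316 -89.58607127 166.53334401] [3.13991653e+00 2.01558469e-03 7.02150656e-01] [-0.37688485  0.42800202  1.52998194 -0.00277407  1.18308425  0.49280725]
```

{"method": "apply_moves", "body": {
  "moves": [
    [0,0,8,0,0,0,1],
    [0,0,8,0,0,0,1],
    [0,0,8,0,0,0,1],
    [0,0,6,0,0,0,1],
    [0,0,6,0,0,0,1]
  ]
}}

```text
time_s: 12.4
tcp_pos: [540.6, -89.4, 166.7]
eef_rot: [3.139, 0.001, 0.074]
wrist_force: [-2.5, -9.5, 3.8]
opening: 11.9
grip_force: 30.0
```

{"method": "apply_moves", "body": {
  "moves": [
    [0,0,0,0,0,0,1],
    [0,0,0,0,0,0,1],
    [0,0,0,0,0,0,1]
  ]
}}

```text
time_s: 12.7
tcp_pos: [540.6, -89.4, 166.7]
eef_rot: [3.139, 0.001, 0.078]
wrist_force: [-2.8, -9.9, 4.2]
opening: 11.7
grip_force: 30.0
```

Run:
```python
from h import *
s=manip.state();print(s['wrist_force'],s['ft_torque'],s['tcp_pos'],s['eef_rot'],s['joints'])
```

```text
[-2.79873956 -9.89904233  4.24633672] [-1.48746144  0.3850215   0.24015154] [540.56531336 -89.36522362 166.71833731] [3.13933679e+00 7.29510266e-04 7.80924830e-02] [-0.37664109  0.42769127  1.5299289  -0.00253464  1.18363816  1.11701851]
```

{"method": "apply_moves", "body": {
  "moves": [
    [0,0,4,0,0,0,1],
    [0,0,0,0,0.4,0,1],
    [0,0,0,0,0.3,0,1],
    [0,0,0,0,0,0,1],
    [0,0,0,0,0,0,1]
  ]
}}

```text
time_s: 13.2
tcp_pos: [540.5, -89.4, 166.8]
eef_rot: [3.14, 0.001, 0.009]
wrist_force: [-2.3, -6.4, 5.3]
opening: 11.8
grip_force: 30.0
```

Run:
```python
from h import *
s=manip.state();print(s['wrist_force'],s['ft_torque'],s['tcp_pos'],s['eef_rot'],s['joints'])
```

```text
[-2.33744448 -6.38233927  5.34793396] [-0.98590304  0.34742923  0.25640607] [540.5484075  -89.43550043 166.75891431] [3.14041213e+00 5.92113771e-04 8.57979896e-03] [-3.77251701e-01  4.27745398e-01  1.52973071e+00 -1.42146458e-03
  1.18422121e+00  1.18550046e+00]
```

{"method": "apply_moves", "body": {
  "moves": [
    [0,0,0,0,0.6,0,1],
    [0,0,0,0,0.6,0,1],
    [0,0,0,0,0,0,1],
    [0,0,0,0,0,0,1]
  ]
}}

```text
time_s: 13.6
tcp_pos: [540.6, -89.6, 166.7]
eef_rot: [-3.141, 0.001, 0.009]
wrist_force: [-1.3, -1.5, 5.8]
opening: 11.6
grip_force: 30.0
```

{"method": "apply_moves", "body": {
  "moves": [
    [0,0,0,0,0,0,0.8],
    [0,0,0,0,0,0,0.7],
    [0,0,0,0,0,0,0.6],
    [0,0,0,0,0,0,0.6],
    [0,0,0,0,0,0,0.6]
  ]
}}

```text
time_s: 14.1
tcp_pos: [540.8, -90.0, 166.3]
eef_rot: [-3.141, 0.0, 0.008]
wrist_force: [-0.5, 0.8, 0.4]
opening: 35.3
grip_force: 0.0
```

{"method": "apply_moves", "body": {
  "moves": [
    [0,0,0,0,0,-15,0.6],
    [0,0,0,0,0,-25,0.6],
    [0,0,0,0,0,-30,0.6],
    [0,0,0,0,0,-30,0.6],
    [0,0,0,0,0,0,0.6]
  ]
}}

```text
time_s: 14.6
tcp_pos: [542.0, -90.5, 270.3]
eef_rot: [3.139, -0.007, 0.008]
wrist_force: [0.2, -1.0, -0.6]
opening: 35.2
grip_force: 0.0
```

{"method": "apply_moves", "body": {
  "moves": [
    [0,0,0,-40,0,0,0.6],
    [0,0,0,-40,0,0,0.6],
    [0,0,0,-40,0,0,0.6],
    [0,0,0,-40,0,0,0.6],
    [0,0,0,0,0,0,0.6]
  ]
}}

```text
time_s: 15.1
tcp_pos: [377.8, -90.8, 266.0]
eef_rot: [-3.141, 0.001, 0.007]
wrist_force: [0.8, 0.6, 0.8]
opening: 35.0
grip_force: 0.0
```

Run:
```python
from h import *
t=manip.get_image("top")[190:340,100:420,::-1];s=manip.get_image("scene")[150:350,220:480,::-1]
t=cv2.resize(t,(640,300),interpolation=3);s=cv2.resize(s,(390,300),interpolation=3)
o=np.zeros((600,640,3),np.uint8);o[:300]=t;o[300:,:390]=s;cv2.imwrite("pics/e.png",o)
```

```text
(no output)
```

View pics/e.png

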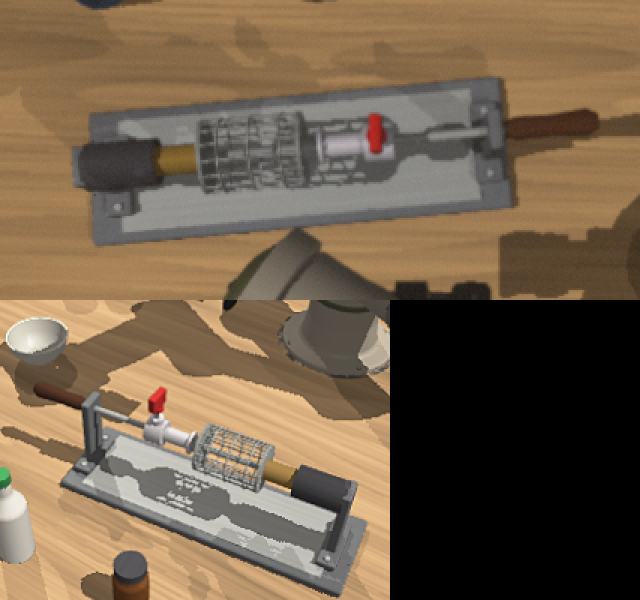

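The knob now lies nearly across the spit, so the screw is tight. The collar holds the basket with its nose in the cup, and the arm is clear.

Run:
```python
from h import *
m=red("top",(270,230,310,280));y,x=np.nonzero(m);print(onz("top",(x.mean(),y.mean()),186))
print(manip.job_done())
```

```text
[542.3625621  -90.17075857 186.        ]
the job is handed in; nothing more can be done
None
```

The job is handed in: I loosened the screw, pushed the basket onto the spring to about 10 N, retightened the screw, and the collar held with the gripper clear (the verdict was not shown).

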